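# Short spin on the bench centrifuge

### The arm

A 6-joint arm with a two-finger parallel gripper is mounted at the origin on a cart in front of the work surface, level with it; the furniture and walls round the work are solid. World frame = base frame: x ahead of the robot, y to its left, z up, the work surface at z = 0. Lengths are in mm, angles in rad, forces in N, time in s.
With the tool pointing down it reaches from about 375 to 900 mm from the base axis. Payload 3.1 kg.
Tool frame: the origin (TCP) lies midway between the tips of the shut fingers; the grasp point (between the pads) lies 19 mm behind it; z points along the fingers, y is the line along which they close (so a half turn about z gives the same grasp; the last joint's range is limited). The gripper opens to 85 mm and grips with 20 to 120 N. Pads are 22 mm wide; open, the fingers measure 114 mm over their backs; the gripper's body (76 mm by 85 mm) begins 54 mm behind the grasp point. The pads swing forward as they close: fully open they stand 13 mm farther back than shut.
Start: joints at [-1.433, 0.527, 1.433, -0, 1.181, -0.178], TCP at [194.727, -593.867, 231.31] pointing down, gripper open.
Joint ranges: [-3.08, 3.08], [-0.75, 2.2], [0.22, 2.44], [-1.43, 4.57], [0, 2.65], [-2.85, 2.85]. Speed limits (rad/s): [2.79, 2.79, 3.14, 3.14, 3.14, 3.14].

### API

Orientations are given as a unit quaternion [w, x, y, z].
In Python, from station import * gives the robot as it stands. Calls block until the motion is done:
- move_to(position, orientation): joint-space move of the TCP to a pose.
- line_to(position, ori=None, vel=150): straight line of the TCP; ori=None keeps the orientation; vel is the mean speed in mm/s.
- goto_joints(angles): joint-space move.
- grip(opening, grasp_force=None): opening from 0.0 (shut) to 1.0 (fully open); grasp_force is the grip in N (None keeps the last); returns when the fingers have stopped.
- hold(seconds).
- solve_ik(position, orientation): joint angles nearest the present ones, or None.
- get_state(): the state.
- snapshot(name): name is "scene" or "top"; returns (picture, depth): 480x640x3 uint8, blue, green, red; 480x640 float32, mm along the optical axis (not along the pixel's ray), 0 where there is no reading.
- calibration(name): a dict with "fx", "fy", "cx", "cy" (pixels), "cam_to_world" (4x4, takes a point from camera to world coordinates). Camera axes: x right, y down, z forward; pixel columns grow to the right and rows downward; lengths in mm; the calibration is good to about 2 mm. A picture is of the moment at which its call begins. calibration takes no time and is no camera call.
A pose or a line that the arm cannot do raises PlanningError and nothing moves.
- sign_off(): hands the job in; it is judged then, once.
Trained networks look in the newest picture that a camera, given by its name, has taken for a name from the list of things; names that differ only in an ending like _2 or _b are one class to them, and where a whole thing is asked for, a point or a joint stands for the part that bears it (a point fixed in the world has none). Each returns a list of dicts, best first, with "p" (0 to 1); they miss things now and then, are a little off and sometimes report something else, mostly with a low value. They report only what shows in the picture. A call takes as long as a camera call.
- look_for(camera, thing): "rect" ([left, top, right, bottom] in pixels, round what is visible of it).
- trace(camera, thing): "mask" (480x640 bool, what is visible of it) and "rect" ([left, top, right, bottom] in pixels, round what is visible of it).
The state is a dict: "t": time; "q": joint angles; "qvel": joint speeds; "effort": joint torques, N m; "eef_pos": TCP position; "ee_rot": TCP orientation; "contact_force": force on the tool from outside, world axes, zero at the start; "ft_torque": the same for the moment, N m; "grip_width": opening from 0.0 (shut) to 1.0 (fully open); "finger_force": force on a finger pad.
Only numpy, scipy, OpenCV 4.12 (cv2) and the standard library are available. Lean on these libraries where they do the work, as an engineer would, in place of code of your own. Each camera call takes 0.05 s, during which the arm holds its last target. There are 200 camera calls.

### The job

Give the tubes in the small bench centrifuge right in front of the robot a short spin, touching it only with the closed fingertips: push the half-open lid down until it is shut, then switch the power rocker on by pressing its raised front half down until that half is level, then press the long bar key fully down and keep it pressed; the program finishes while holding the bar key down. Keep to this order, leave the round key (the lid release) unpressed, and press gently enough that the centrifuge stays in its place. Grasp and lift nothing, do not open the lid further, and leave everything else on the bench where it is.

Things in the scene. Friction and masses are not known exactly. Their poses are not given: they have to be found in the camera images.
- centrifuge: White bench centrifuge, loose, about 1.8 kg, 220 (x) x 200 (y) x 100 mm with lid shut. Origin: centre of its underside. x axis points from the low control deck (front) to the lid hinge (rear), z up. Deck: x -110 to -16 mm, top at z 51; on it at x -66 mm the rocker (y +64), round key (y 0) and long bar key (y -62). Behind: open bowl (rim at z 91) with rotor, under the lid.
- lid (a joint): Lid hinge angle, rad: 0 is shut, grows as the lid opens; starts half open, 0.45 to 0.8. The hinge is stiff by friction, so the lid stays where it is left; 1 to 3 N pressed down on it moves it. Stops at 0 with its upper face level, 100 mm above the bench.
- lid_hinge (a point): Middle of the lid's hinge axis (parallel to the centrifuge's y): x = +107, y = 0, z = 96 mm in the centrifuge's frame.
- lid_front (a point): Middle of the upper front edge of the clear lid (flat, 128 mm from hinge to front edge, 196 mm wide, 5 mm thick, grey strip along the front edge).
- rocker (a joint): Angle of the white power rocker in its black frame, rad: 0 is off (half nearest the front raised, rear half level), 0.35 is on, at its stop (front half level, rear half raised). Stays where it is left by friction; about 2 to 3 N on the end of a half turns it.
- rocker_axis (a point): Middle of the rocker's axis, at the bottom of its V-shaped top: x = -66, y = +64, z = 55 mm in the centrifuge's frame. The rocker is 24 mm wide (y) and has two flat halves, each 20 mm long, before and behind the axis. A level half is at this height, in a frame 2 mm lower; a raised one slopes up at 0.35 rad.
- rocker_near_end (a point): Middle of the upper outer edge of the rocker's front half, 20 mm from the axis: 7 mm above the axis when off, level with it when on.
- round_key (a joint): Travel of the round key, m: 0 up, 0.005 fully down; springs back (2 N to start, 6 N fully down). It releases the lid; not to be pressed.
- round_key_top (a point): Centre of the top of the white round key, 24 mm across, 9 mm above the deck, 60 mm above the bench when up.
- bar_key (a joint): Travel of the long bar key, m: 0 up, 0.005 fully down; springs back (2 N to start, 6 N fully down).
- bar_key_top (a point): Centre of the top of the white bar key, 22 (x) x 52 (y) mm, 9 mm above the deck, 60 mm above the bench when up.
- tube_rack: White wire rack of capped tubes, 84 x 168 x 79 mm, loose, 0.6 kg. Bystander; it stands on one side of the bench middle and the centrifuge on the other. Origin: centre of its underside as it stands (or lies).
- loose_tube: Capped sample tube, 17 mm thick and 88 mm long, lying loose on the bench between the centrifuge and the rack. Bystander. Origin: centre of its underside as it stands (or lies).
- film: White roll of film, 60 mm across, 50 mm high, loose. Bystander. Origin: centre of its underside as it stands (or lies).
- dropper: Brown dropper bottle, 36 mm across, 98 mm high, loose. Bystander. Origin: centre of its underside as it stands (or lies).
- glass_beaker: Clear beaker, 52 mm across, 69 mm high, loose. Bystander. Origin: centre of its underside as it stands (or lies).
- wash: Wash bottle with bent spout, 64 x 92 x 180 mm, loose. Bystander. Origin: centre of its underside as it stands (or lies).

How it is judged:
By the outcome, as a careful person would: the job done as asked, in the order asked, and still so for the second after the job is handed in, while the arm keeps its last pose, push and grip.
It also fails if it takes over 45 s, if anything falls off the work surface, if the arm or the gripper's body presses on something with over 40 N, if the wrist force passes 120 N, or if a joint passes its speed limit or range.

## Working session

There is one attempt and no reset: what is moved stays moved. The work goes in short steps, each a Python script; the robot and the scene stay as the last script left them, time stands still between calls to the robot, and variables do not carry over. Pictures are saved under pics/ and viewed, at most 10 in all, crops included, and the job is handed in when it is done.

```bash
mkdir -p pics; python3 - <<'E'
from station import *
import cv2,numpy as np
for c in ("scene","top"):
    im,d=snapshot(c); cv2.imwrite(f"pics/{c}0.png",im); np.save(f"{c}_d.npy",d)
    k=calibration(c); print(c,k["fx"],np.round(k["cam_to_world"],3).tolist())
    for n in ("centrifuge","rocker","round_key","bar_key","lid","tube_rack"):
        r=trace(c,n)
        for e in r[:2]:
            m=e["mask"]&(d>0); v,u=np.nonzero(m)
            z=d[m]; T=np.array(k["cam_to_world"])
            P=np.c_[(u-k["cx"])/k["fx"]*z,(v-k["cy"])/k["fy"]*z,z]@T[:3,:3].T+T[:3,3]
            print(n,round(e["p"],2),e["rect"],np.round(np.median(P,0)) if len(P) else None,len(P))
print(get_state())
E
```

```text
scene 509.58719517251467 [[0.891, -0.182, 0.415, 20.907], [-0.453, -0.395, 0.799, -1011.043], [0.019, -0.9, -0.435, 620.928], [0.0, 0.0, 0.0, 1.0]]
centrifuge 0.91 [233.1, 208.4, 333.9, 244.0] [625. 128.  51.] 746
rocker 0.36 [234.1, 203.0, 335.4, 245.4] [625. 129.  51.] 847
tube_rack 0.92 [321.1, 265.2, 381.9, 329.1] [ 521. -219.   51.] 2698
top 570.8552118955694 [[-0.328, -0.919, 0.22, 160.944], [-0.945, 0.319, -0.077, 138.914], [0.0, -0.233, -0.972, 1892.53], [0.0, 0.0, 0.0, 1.0]]
centrifuge 0.8 [222.3, 238.2, 304.8, 325.1] [536. 215.  72.] 4314
rocker 0.39 [252.5, 297.6, 256.8, 313.0] [470. 271.  55.] 73
round_key 0.46 [267.4, 291.5, 276.2, 297.3] [477. 207.  57.] 49
bar_key 0.69 [281.9, 284.4, 297.0, 296.8] [482. 147.  58.] 112
lid 0.92 [219.1, 235.8, 289.2, 286.8] [590. 222. 135.] 1843
tube_rack 0.6 [321.7, 287.7, 344.7, 296.2] [436.  24.  12.] 25
tube_rack 0.29 [189.7, 319.5, 210.7, 339.6] [463. 467.  15.] 290
{'t': 0.7, 'q': array([-1.43251929e+00,  5.27422593e-01,  1.43267867e+00, -8.75486857e-06,
        1.18141582e+00, -1.78539886e-01]), 'qvel': array([-0.00028052, -0.0019972 ,  0.00016694,  0.00025159, -0.00038652,
       -0.00121368]), 'effort': array([ 7.38892322e-04, -4.42164552e+01, -1.78384030e+01,  3.19208660e-07,
        5.95551628e-04, -5.47103099e-06]), 'eef_pos': array([ 194.71486515, -593.8813607 ,  231.36481392]), 'ee_rot': array([ 3.76993261e-05,  9.87479331e-01,  1.57748434e-01, -4.80968617e-06]), 'contact_force': array([ 0.09064622, -0.05252111,  0.48742573]), 'ft_torque': array([0.02184954, 0.02192604, 0.00807736]), 'finger_force': 0.0, 'grip_width': 0.9960356915853644}
```

```bash
python3 - <<'E'
import cv2
im=cv2.imread("pics/top0.png"); c=im[200:370,170:390]; cv2.imwrite("pics/t1.png",cv2.resize(c,None,fx=3.5,fy=3.5,interpolation=cv2.INTER_CUBIC))
E
```

```text
(no output)
```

View pics/t1.png

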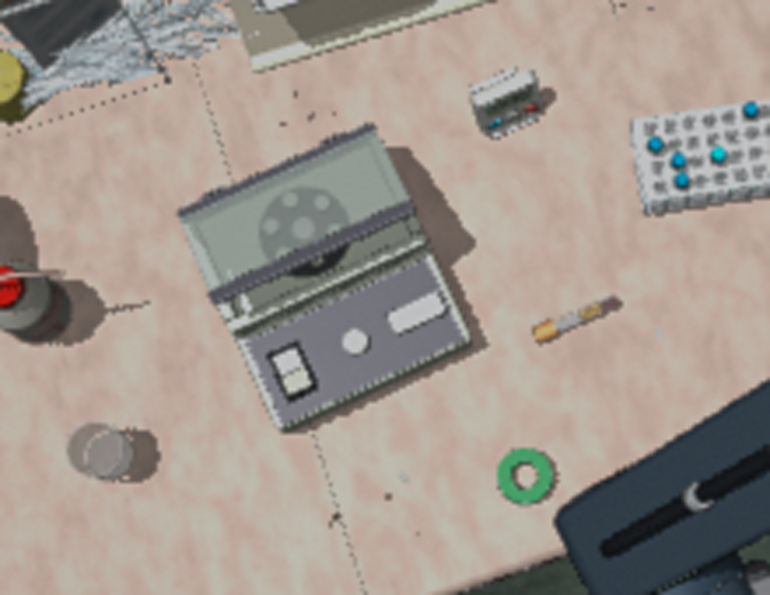

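View pics/scene0.png

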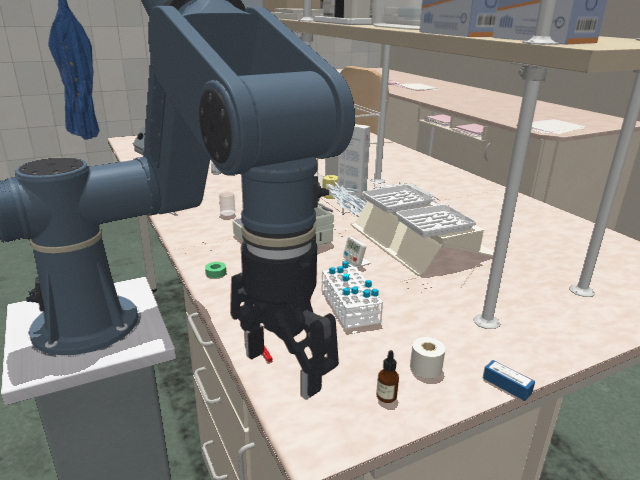

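The top view shows the centrifuge yawed. In the crop the rocker is at (292,370), the round key at (355,341), the bar key at (417,311), the deck front corners at (283,430) and (469,341), the lid front edge from (213,299) to (413,210), and the hinge edge from (180,212) to (376,127). The scene view shows the arm mostly hiding it. I'll fit the pose to these points.

```bash
cat > fit.py <<'E'
import numpy as np
from scipy.optimize import least_squares
from station import *
def lid_pt(x,y,a,t=4):  # distance x from hinge along lid, y, t above hinge axis
    return [107-x*np.cos(a)+t*np.sin(a)*1, y, 96+x*np.sin(a)+t*np.cos(a)]
def Rz(w): c,s=np.cos(w),np.sin(w); return np.array([[c,-s,0],[s,c,0],[0,0,1]])
def world(p,pose): return Rz(pose[2])@np.array(p,float)+[pose[0],pose[1],0]
def proj(P,c):
    k=calibration(c); T=np.linalg.inv(np.array(k["cam_to_world"])); q=T[:3,:3]@P+T[:3,3]
    return np.array([k["fx"]*q[0]/q[2]+k["cx"],k["fy"]*q[1]/q[2]+k["cy"]])
E
python3 - <<'E'
from fit import *
fixed=[((-66,64,55),(292,370)),((-66,0,60),(355,341)),((-66,-62,60),(417,311)),((-110,100,51),(283,428)),((-110,-100,51),(469,340))]
lid=[((128,98),(213,299)),((128,-98),(413,209))]
px=lambda q:(np.array(q)+.5)/3.5-.5+[170,200]
def res(v):
    r=[proj(world(p,v),"top")-px(q) for p,q in fixed]+[proj(world(lid_pt(*p,v[3]),v),"top")-px(q) for p,q in lid]
    return np.concatenate(r)
s=least_squares(res,[540,215,.1,.6],x_scale=[10,10,.05,.05]); v=s.x
print(v,np.round(s.fun.reshape(-1,2),1))
for p in [(-66,64,55),(-66,0,60),(-66,-62,60),lid_pt(128,0,v[3])]: print(np.round(world(p,v)))
np.save("pose.npy",v)
E
```

```text
[5.41817835e+02 2.14405035e+02 1.07581079e-01 5.57276619e-01] [[ 0.2  0. ]
 [ 0.2 -0.3]
 [-0.1  0.1]
 [-1.8  0.7]
 [ 1.4 -0.6]
 [-0.5  0.5]
 [ 0.7 -0.5]]
[469. 271.  55.]
[476. 207.  60.]
[483. 146.  60.]
[542. 214. 167.]
```

```bash
cat >> fit.py <<'E'
v=np.load("pose.npy") if __import__("os").path.exists("pose.npy") else None
q=[0,np.cos(v[2]/2),np.sin(v[2]/2),0] if v is not None else None
def fz(): return get_state()["contact_force"]
def press(x,y,z0,zmin,F,step=1.0,vel=25):
    b=fz()[2]; z=z0
    while z>zmin:
        z-=step; line_to(world((x,y,z),v),vel=vel); f=fz()[2]-b
        print(round(z,1),round(get_state()["eef_pos"][2],1),round(f,1),end=" | ")
        if f>F: break
    print("t",get_state()["t"])
E
python3 - <<'E'
from fit import *
s=116
def tcp(a): 
    p=lid_pt(s,0,a); p[0]+=11; return np.array(p)
for a in (.7,.3,0): print(a,solve_ik(world(tcp(a),v),q))
grip(0.0)
move_to(world(tcp(.7)+[0,0,60],v),q)
print(get_state()["t"],get_state()["eef_pos"])
line_to(world(tcp(.7)+[0,0,12],v))
b=fz()
for a in np.arange(.65,.03,-.05):
    line_to(world(tcp(a),v),vel=40); print(round(a,2),np.round(fz()-b,1),end=" ")
    if fz()[2]-b[2]>15: break
print(get_state()["t"])
im,d=snapshot("top"); cv=__import__("cv2"); cv.imwrite("pics/t2.png",cv.resize(im[200:370,170:390],None,fx=3.5,fy=3.5))
im,d=snapshot("scene"); cv.imwrite("pics/s2.png",im)
E
```

```text
0.7 [ 1.81052122e-01  5.79828581e-01  1.51791484e+00 -4.44089210e-16
  1.04384923e+00  1.64426737e+00]
0.3 [ 1.84024905e-01  6.07024061e-01  1.60748428e+00 -4.44089210e-16
  9.27084318e-01  1.64724015e+00]
0 [ 1.84871577e-01  6.51279397e-01  1.64446030e+00 -4.44089210e-16
  8.45852958e-01  1.64808682e+00]
4.6 [573.89969751 217.00729032 233.77596436]
0.65 [ 0.4 -0.   0.1] 0.6 [0.8 0.  0.5] 0.55 [0.5 0.  0.9] 0.5 [0.9 0.1 0.7] 0.45 [-0.2  0.6  0.2] 0.4 [0.2 0.1 0.9] 0.35 [2.2 1.2 0.7] 0.3 [ 0.4 -0.   0.8] 0.25 [ 0.7 -0.3  0.3] 0.2 [ 0.2  0.9 -0. ] 0.15 [ 0.1  1.  -0.4] 0.1 [ 0.9 -0.1  0.8] 0.05 [1.1 0.8 0.7] 9.1333
```

View pics/s2.png

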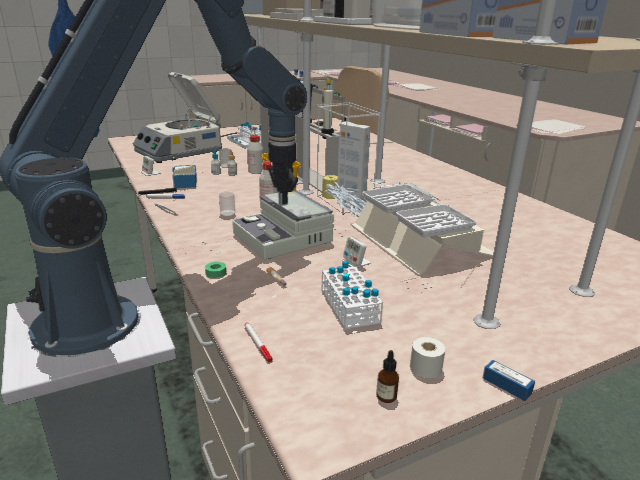

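The scene view shows the lid nearly flat at about (300,207), with the fingertips on it. Next I'll push it fully shut, then re-measure the pose.

```bash
python3 - <<'E'
from fit import *
import cv2
press(2,0,105,96,7)
hold(.2); print(np.round(fz(),1))
line_to(world((2,0,150),v)); line_to(world((-82,64,150),v)) 
line_to(world((-82,0,280),v),vel=250) 
im,d=snapshot("top"); cv2.imwrite("pics/t3.png",cv2.resize(im[200:370,170:390],None,fx=3.5,fy=3.5,interpolation=cv2.INTER_CUBIC))
for n in ("rocker","bar_key","round_key","lid"):
    for e in trace("top",n)[:1]: 
        m=e["mask"]; print(n,e["p"],np.argwhere(m)[:,::-1].mean(0))
for p in [(-66,64,55),(-66,-62,60),(-66,0,60)]: print(proj(world(p,v),"top"))
im,d=snapshot("scene"); cv2.imwrite("pics/s3.png",cv2.resize(im[160:270,210:360],None,fx=5,fy=5,interpolation=cv2.INTER_CUBIC))
E
```

```text
104.0 104.0 0.7 | 103.0 103.0 0.0 | 102.0 101.9 0.5 | 101.0 100.9 0.0 | 100.0 100.1 1.9 | 99.0 100.0 7.9 | t 10.7333
[-2.3 -0.5  7.2]
bar_key 0.52 [286.09090909 290.06060606]
round_key 0.43 [260.86432927 253.23932927]
lid 0.8 [259.82698962 254.16262976]
[253.27695618 305.36509585]
[288.67049141 288.61742215]
[271.22443698 296.72748516]
```

View pics/t3.png

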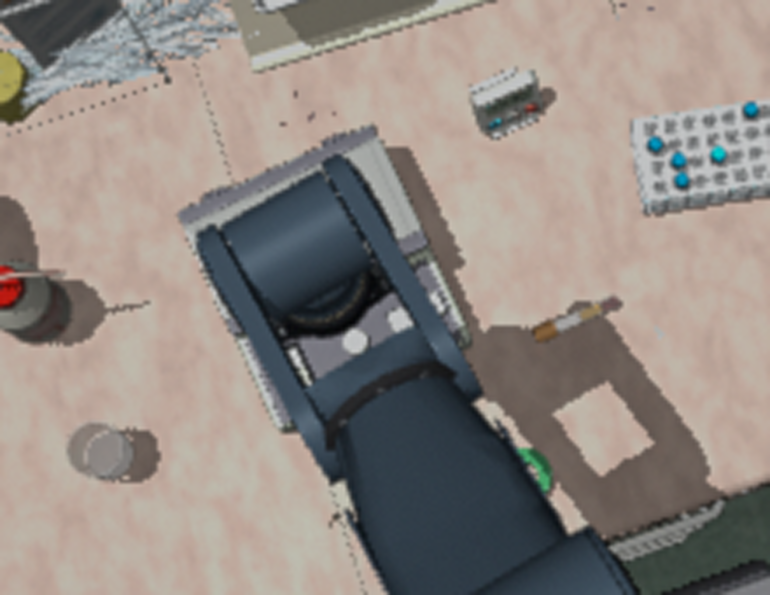

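View pics/s3.png

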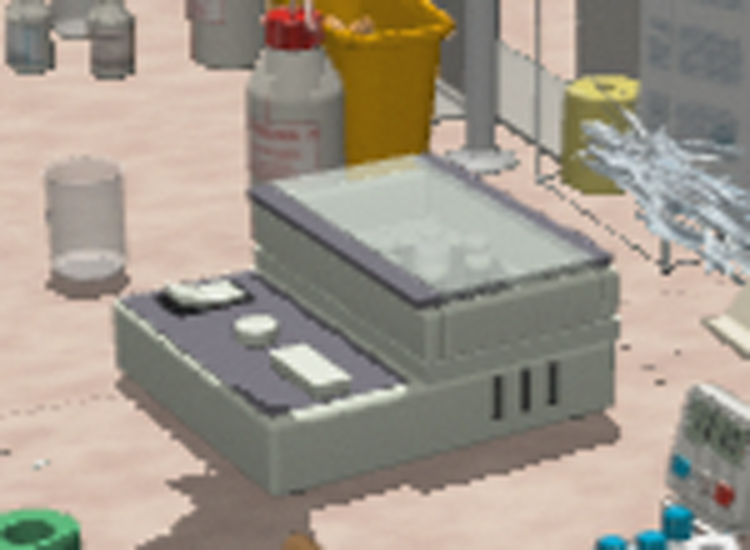

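The lid is shut (level in the scene crop) and the centrifuge hasn't moved: the round key is still at (355,341) in the top crop. In the scene crop the rocker is at (207,293), the round key at (257,328) and the bar key at (310,368). Next is the rocker.

```bash
python3 - <<'E'
from fit import *
import cv2
for p in [(-66,64,57),(-66,0,60),(-66,-62,60)]: print((proj(world(p,v),"scene")-[210,160])*5)
line_to(world((-82,64,110),v),vel=250); line_to(world((-82,64,66),v),vel=100)
press(-82,64,65,52.5,9)
hold(.1); print(np.round(fz(),1))
line_to(world((-82,64,110),v),vel=150); line_to(world((-66,-62,250),v),vel=250)
im,d=snapshot("scene"); cv2.imwrite("pics/s4.png",cv2.resize(im[160:270,210:360],None,fx=5,fy=5,interpolation=cv2.INTER_CUBIC))
print(get_state()["t"])
E
```

```text
[207.44882994 286.42173465]
[259.12394372 319.8650531 ]
[312.8727828  359.54692967]
64.0 64.5 -0.3 | 63.0 63.1 0.3 | 62.0 61.9 0.9 | 61.0 61.0 2.1 | 60.0 59.9 1.3 | 59.0 58.8 1.6 | 58.0 57.9 1.1 | 57.0 56.9 1.0 | 56.0 55.9 1.6 | 55.0 55.1 2.4 | 54.0 54.9 9.9 | t 17.525
[-2.5 -1.6 10.2]
19.1083
```

View pics/s4.png

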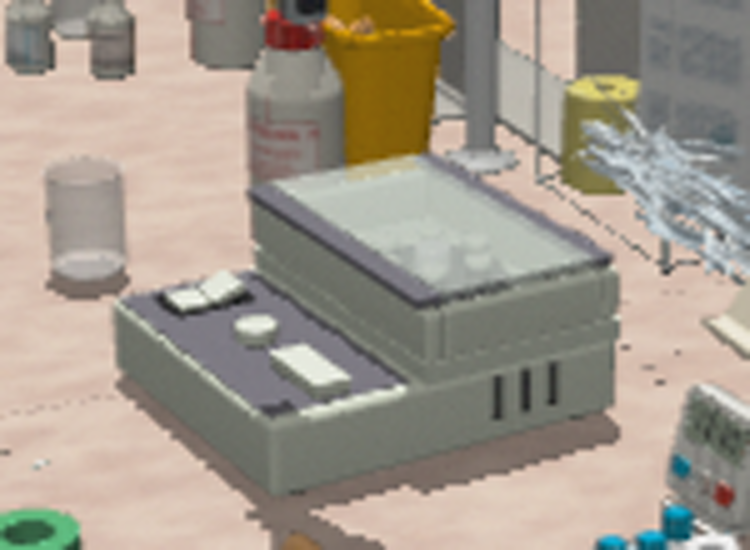

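The rocker is on: its rear half is raised at (222,288) and its front half is level. Nothing else has moved. Now I'll press the bar key and hold it.

```bash
python3 - <<'E'
from fit import *
import cv2
line_to(world((-66,-62,110),v),vel=250); line_to(world((-66,-62,65),v),vel=100)
press(-66,-62,64,51.5,12)
hold(.5); s=get_state(); print(np.round(s["contact_force"],1),s["eef_pos"],s["t"])
im,d=snapshot("scene"); cv2.imwrite("pics/s5.png",cv2.resize(im[160:270,210:360],None,fx=5,fy=5,interpolation=cv2.INTER_CUBIC))
E
```

```text
63.0 63.5 -0.9 | 62.0 62.1 -0.6 | 61.0 60.9 -0.7 | 60.0 60.1 0.7 | 59.0 59.1 2.5 | 58.0 58.1 4.5 | 57.0 57.1 4.0 | 56.0 56.1 5.2 | 55.0 55.1 6.2 | 54.0 54.9 12.7 | t 22.9167
[-0.6 -0.3 12. ] [482.99349928 145.70249905  54.94743387] 23.4167
```

View pics/s5.png

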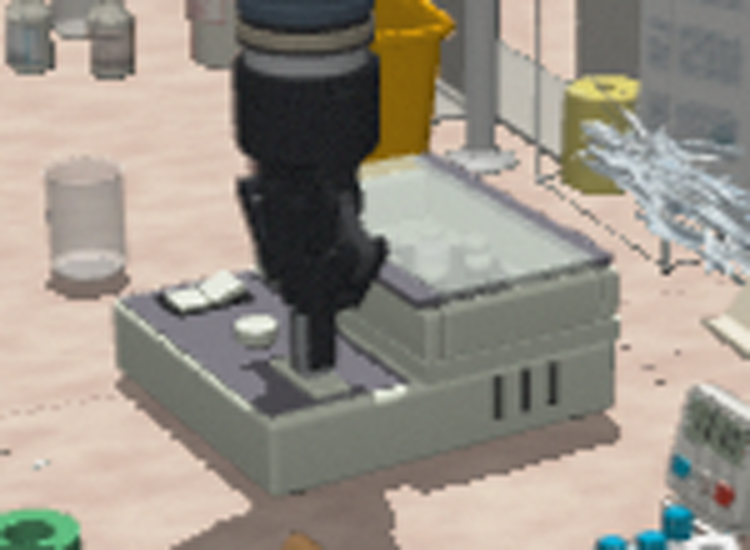

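The bar key is fully down at (312,375), held with 12 N. The lid is shut, the rocker is on and the round key is clear.

```bash
python3 -c "
from station import *
print(sign_off())"
```

```text
the job is handed in; nothing more can be done
None
```

The job is handed in: I shut the lid, switched the rocker on, then pressed the bar key fully down and am holding it with 12 N; the round key was not pressed and the centrifuge did not visibly move.

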